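# Set the dust-extraction damper to the rider and lock it

### The arm

A 7-joint arm with a two-finger parallel gripper is mounted at the origin on a cart in front of the work surface, level with it; the furniture and walls round the work are solid. World frame = base frame: x ahead of the robot, y to its left, z up, the work surface at z = 0. Lengths are in m, angles in rad, forces in N, time in s.
With the tool pointing down it reaches from about 0.425 to 0.95 m from the base axis. Payload 4.7 kg.
Tool frame: the origin (TCP) lies between the finger pads; the fingertips stand 25 mm ahead of it and the grasp point (between the pads) lies 6 mm ahead of it; x points along the fingers, z is the direction in which the jaws open and shut, and the axes are right-handed (so a half turn about x gives the same grasp; the last joint's range is limited). The gripper opens to 85 mm and grips with 20 to 120 N. Pads are 22 mm wide; open, the fingers measure 114 mm over their backs; the gripper's body (76 mm by 85 mm) begins 54 mm behind the grasp point. The pads swing forward as they close: fully open they stand 13 mm farther back than shut.
Start: joints at [1.285, 0.469, -0.049, 1.532, 0.024, 1.141, -0.082], TCP at [0.171, -0.653, 0.256] pointing down, gripper open.
Joint ranges: [-2.59, 2.59], [-0.33, 1.99], [-1.39, 1.29], [0.1, 2.45], [-1.04, 4.18], [0.21, 1.99], [-2.66, 2.66]. Speed limits (rad/s): [2.57, 2.57, 3.14, 3.14, 3.14, 3.14, 3.14].

### API

Orientations are given as a 3x3 rotation matrix whose columns are the frame's x, y, z axes.
In Python, from rig import * gives the robot as it stands. Calls block until the motion is done:
- movep(position, orientation): joint-space move of the TCP to a pose.
- move_l(position, attitude=None, feed=0.15, until_force=None): straight line of the TCP; attitude=None keeps the orientation; feed is the mean speed in m/s. With until_force (N) it stops when the force on the tool has changed by that much, and returns True; else False.
- move_joints(angles): joint-space move.
- command_gripper(opening, newtons=None): finger opening in m; newtons is the grip in N (None keeps the last); returns when the fingers have stopped.
- sleep(seconds).
- inverse_kinematics(position, orientation): joint angles nearest the present ones, or None.
- sense(): the state.
- camera(name): name is "scene" or "top" or "wrist"; returns (picture, depth): 384x512x3 uint8, red, green, blue; 384x512 float32, m along the optical axis (not along the pixel's ray), 0 where there is no reading.
- camera_params(name): a dict with "K" (3x3 intrinsics, pixels), "position" and "rotation" of the camera in the world; the wrist camera has in their place "tool_from_camera" (4x4, takes a point from camera to tool coordinates, whose origin is the TCP and whose axes are the tool frame's). Camera axes: x right, y down, z forward; pixel columns grow to the right and rows downward; lengths in m; the calibration is good to about 2 mm. A picture is of the moment at which its call begins: read the wrist's pose just before it. camera_params takes no time and is no camera call.
A pose or a line that the arm cannot do raises Unreachable and nothing moves.
- finish_job(): hands the job in, once; it reports no verdict.
The state is a dict: "time_s": time; "joint_pos": joint angles; "qd": joint speeds; "joint_efforts": joint torques, N m; "position": TCP position; "tcp_rot": TCP orientation; "wrist_force": force on the tool from outside, world axes, zero at the start; "ft_torque": the same for the moment, N m; "finger_gap": finger opening in m.
Only numpy, scipy, OpenCV 4.12 (cv2) and the standard library are available. Lean on these libraries where they do the work, as an engineer would, in place of code of your own. Each camera call takes 0.05 s, during which the arm holds its last target.

### The job

Set the suction of the dust-extraction damper: push the upright post of its lever round the scale with your fingertips, gently and without gripping it, until the lever's pointer stands at the point of the rider clamped on the scale. Then press the lock pin fully home with a fingertip, leaving the lever where it is. Do not shift the rider or the loose things lying around, and pinch or lift nothing.

Things in the scene. Friction and masses are not known exactly. Their poses are not given: they have to be found in the camera images.
- damper: The damper, fixed to the bench: a plywood board 250 x 270 x 12 mm carrying a round duct stub (94 mm across, top 70 mm above the bench) and, round its robot side, a flat metal scale with black tick marks. Origin: on the vertical axis of the stub, at bench height. Axes: z up; the middle of the scale lies along -x; at yaw 0 its x, y are those of the world. The board reaches from x = -155 to +95 mm and y = -135 to +135 mm. Yaw within about 0.5 rad.
- damper_ring (a joint): Angle of the turning ring with its lever, rad, 0 to 1.7 (rigid stops). At 0 the lever points to the left end of the scale (the direction (-0.66, 0.75) in the damper's x, y); it grows counter-clockwise seen from above, so the lever, which lies on the robot's side of the stub, moves to the robot's right. Turns about the damper's z axis with light friction (about 2.5 N at the post) and stays where it is left.
- post_top (a point): Centre of the top of the upright round post on the lever, the thing to push: 14 mm diameter, from 40 to 86 mm above the bench, standing on a 20 mm collar (34 to 40 mm), 98 mm from the turning axis. The flat lever under it is 14 mm wide.
- pointer (a point): The lever's pointer: 122 mm from the axis on the centre line of the lever, 2 mm beyond its tip, 31 mm above the bench.
- rider_mark (a point): The point of the rider, on the same circle as the pointer (122 mm from the axis, 31 mm above the bench). The rider is a small dark metal block (18 x 16 mm, top 32 mm above the bench, with a 5 mm screw on it) clamped on the outer edge of the scale, with a point facing inward; it reaches from 122 to 149 mm from the axis. It is always further on in the direction of growing ring angle than the lever at the start. It moves only if pushed hard; leave it.
- lock_pin (a joint): Travel of the lock pin, m: 0 is up as at the start, 0.010 is fully home. It slides straight down against about 4 N and stays where it is pushed. It does not itself block the ring.
- lock_top (a point): Centre of the top of the lock pin's round flat head: 27 mm across, 55 mm above the bench when up, 45 mm when home; its housing (34 mm across, top 32 mm above the bench) stands on the board to the right of the stub, at x = 45, y = -98 mm in the damper's frame.
- wood_plug_2: a loose turned wooden plug, 30 mm across, 16 mm high, standing on the board's front left corner; leave it. Origin: centre of its underside.
- stick_1: a loose flat wooden stick 110 x 12 x 8 mm lying along the back of the board, behind the duct stub; leave it. Origin: centre of its underside.
- cork_block: a loose cork block 64 x 107 x 35 mm on the bench to the right of the board; leave it. Origin: centre of its underside.
- screw_tin: a loose round open tin of screws, 77 mm across, 30 mm high, on the bench to the right of the board, nearer the robot than the cork block; leave it. Origin: centre of its underside.
- tape_measure: a loose tape measure 36 x 88 x 62 mm on the bench to the left of the board; leave it. Origin: centre of its underside.
- folding_rule: a loose folded rule 16 x 233 x 16 mm on the bench behind the board; leave it. Origin: centre of its underside.

How it is judged:
On the way, in this order (a step that is already met when the one before it is completed fails the run):
1. the pointer rests within 6 mm of the rider's point, the lock pin still up (distance between pointer and rider_mark below 0.006 m and velocity of joint damper_ring between -0.03 and 0.03 rad/s and value of joint lock_pin below 0.003 m), for 0.2 s.
2. the lock pin is pressed home (distance between pointer and rider_mark below 0.006 m and value of joint lock_pin above 0.008 m), for 0.1 s.
At the end, for the whole second after the job is handed in: The pointer rests within 6 mm of the rider's point, the lock pin is pressed in by more than 8 of its 10 mm, and the rider is within 6 mm of where it was (all of step 2 and velocity of joint damper_ring between -0.03 and 0.03 rad/s and distance of rider_mark from where it was at the start of the episode below 0.006 m); the robot touches nothing.
It fails at once if the lock pin is pressed by more than 4 mm while the pointer is over 12 mm from the rider's point (value of joint lock_pin above 0.004 m and distance between pointer and rider_mark above 0.012 m).
It fails at once if the rider is shifted by more than 6 mm (distance of rider_mark from where it was at the start of the episode above 0.006 m).
It fails at once if the fingers push or grip the damper with more than 40 N (contact force between the fingers and damper above 40 N).
It fails at once if a loose thing is lifted, carried or shifted by more than 20 mm (distance of any of wood_plug_2, stick_1, cork_block, screw_tin, tape_measure, folding_rule from where it was at the start of the episode above 0.02 m).
It also fails if it takes over 48 s, if anything falls off the work surface, if the arm or the gripper's body presses on something with over 40 N, if the wrist force passes 120 N, or if a joint passes its speed limit or range.

## Working session

There is one attempt and no reset: what is moved stays moved. The work goes in short steps, each a Python script; the robot and the scene stay as the last script left them, time stands still between calls to the robot, and variables do not carry over. Pictures are saved under pics/ and viewed, and the job is handed in when it is done.

```bash
ls; mkdir -p pics
python3 - <<'E'
from rig import *
import cv2,numpy as np
s=sense();print(s['time_s'],s['position'],s['finger_gap'],s['wrist_force'])
for n in("top","scene"):
    p,d=camera(n);cv2.imwrite(f"pics/{n}0.png",p[:,:,::-1]);np.save(f"pics/{n}0.npy",d);np.save(f"pics/{n}0rgb.npy",p)
    c=camera_params(n);print(n,c)
E
```

```text
pics
0.0 [ 0.17131357 -0.65235961  0.25525924] 0.08539840774536697 [-0.76041955  0.85776656  0.7896083 ]
top {'K': array([[463.45051508,   0.        , 257.65351972],
       [  0.        , 463.45051508, 189.87339739],
       [  0.        ,   0.        ,   1.        ]]), 'position': array([0.44534658, 0.01479207, 1.10655203]), 'rotation': array([[-0.00682031, -0.99467063,  0.10287767],
       [-0.99981513,  0.00863257,  0.01718069],
       [-0.01797723, -0.10274148, -0.99454563]])}
scene {'K': array([[385.57593372,   0.        , 253.43844678],
       [  0.        , 385.57593372, 194.49992907],
       [  0.        ,   0.        ,   1.        ]]), 'position': array([-0.15335236,  0.3546526 ,  0.65180196]), 'rotation': array([[-0.44070647, -0.50846785,  0.73975554],
       [-0.89748052,  0.2656608 , -0.35206968],
       [-0.01750794, -0.81907557, -0.57341842]])}
```

View pics/top0.png

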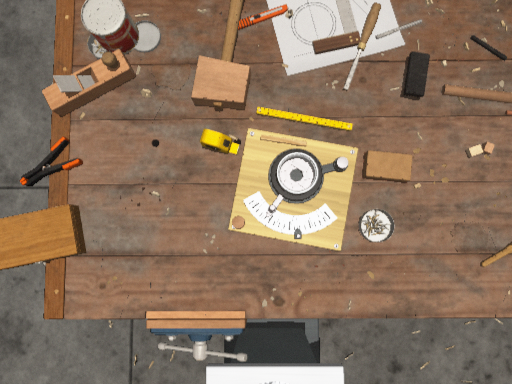

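View pics/scene0.png

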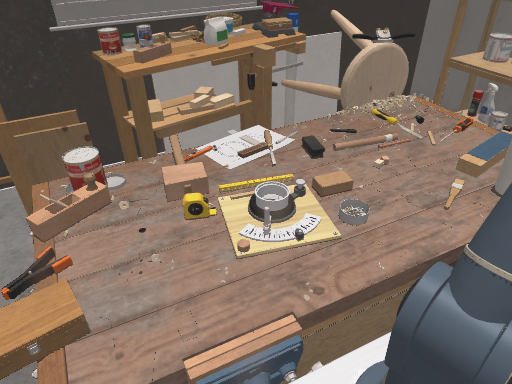

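The top view shows the stub at about (298,174), lever tip near (271,211), rider near (298,234) and lock head near (342,163). I'll zoom in on these.

Run:
```python
import cv2
a=cv2.imread('pics/top0.png')[120:255,225:365];cv2.imwrite('pics/z1.png',cv2.resize(a,None,fx=4,fy=4,interpolation=cv2.INTER_CUBIC))
a=cv2.imread('pics/scene0.png')[165:260,210:345];cv2.imwrite('pics/z2.png',cv2.resize(a,None,fx=5,fy=5,interpolation=cv2.INTER_CUBIC))
```

```text
(no output)
```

View pics/z1.png

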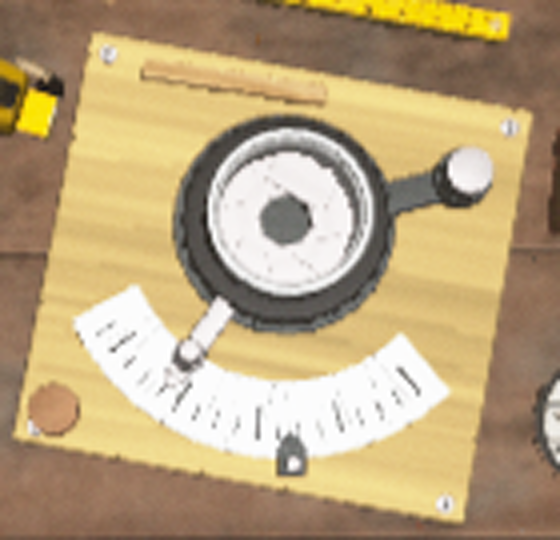

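View pics/z2.png

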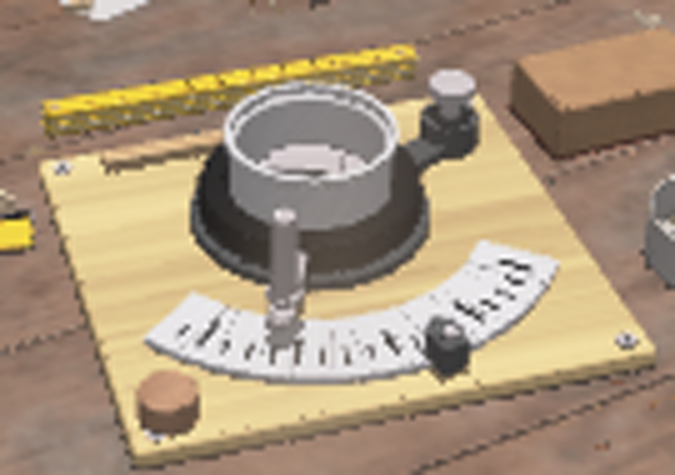

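```bash
cat > h.py <<'E'
import numpy as np,cv2
def ray(c,u,v,z,pos=None,R=None):
    K=c['K'];d=(c['rotation'] if R is None else R)@np.linalg.solve(K,[u,v,1.]);p=c['position'] if pos is None else pos
    return p+d*(z-p[2])/d[2]
E
python3 - <<'E'
from rig import *
from h import *
t=camera_params('top');s=camera_params('scene')
img=np.load('pics/top0rgb.npy');hsv=cv2.cvtColor(img,cv2.COLOR_RGB2HSV)
m=cv2.inRange(hsv,(18,60,120),(30,170,255));m[:120]=0;m[255:]=0;m[:,:225]=0;m[:,365:]=0
m=cv2.morphologyEx(m,cv2.MORPH_OPEN,np.ones((3,3)))
cs,_=cv2.findContours(m,cv2.RETR_EXTERNAL,cv2.CHAIN_APPROX_NONE)
c=max(cs,key=cv2.contourArea)[:,0]+0.0
w=np.array([ray(t,u,v,.012)[:2] for u,v in c],np.float32)
r=cv2.minAreaRect(w);print('board',r);b=cv2.boxPoints(r);print(b)
Z=lambda x,y:((x+.5)/4-.5+225,(y+.5)/4-.5+120)
S=lambda x,y:((x+.5)/5-.5+210,(y+.5)/5-.5+165)
cor=[ray(t,*Z(*p),.012)[:2] for p in((95,33),(531,113),(462,522),(14,438))];print(cor)
for n,p,q,z in(('post',(190,350),(285,215),.086),('rider',(291,437),(445,0),.031),('lock',(470,168),(452,82),.055),('stub',(289,206),(312,128),.07),('plug',(54,408),(167,385),.028)):
    print(n,ray(t,*Z(*p),z),ray(s,*S(*q),z) if q[1] else '')
# yaw from corners (TL,TR,BR,BL): damper +x = robot-away
TL,TR,BR,BL=cor
yx=(TL+TR-BL-BR);yaw=np.arctan2(yx[1],yx[0]);yy=(TL+BL-TR-BR);print(yaw,np.arctan2(-yy[0],yy[1]))
cen=sum(cor)/4;R=np.array([[np.cos(yaw),-np.sin(yaw)],[np.sin(yaw),np.cos(yaw)]])
print('origin',cen+R@[.03,0])
E
```

```text
board ((0.5620641708374023, -0.05054865777492523), (0.269514799118042, 0.2505682110786438), 78.92460632324219)
[[ 0.4132265  -0.15872909]
 [ 0.65912795 -0.20686337]
 [ 0.71090186  0.05763178]
 [ 0.4650004   0.10576606]]
[array([0.7088998 , 0.05502966]), array([ 0.65731592, -0.20512863]), array([ 0.41541484, -0.15799672]), array([0.46617517, 0.10393608])]
post [0.51240608 0.00077746 0.086     ] [0.51171835 0.00335192 0.086     ]
rider [ 0.46524346 -0.05777095  0.031     ] 
lock [ 0.61742595 -0.1608041   0.055     ] [ 0.61531775 -0.1580015   0.055     ]
stub [ 0.59430041 -0.05604064  0.07      ] [ 0.59222709 -0.0553349   0.07      ]
plug [0.48308505 0.07934563 0.028     ] [0.48581373 0.08091985 0.028     ]
-0.19563543825157853 -0.19357297003164126
origin [ 0.59137916 -0.0568716 ]
```

Board rectangle measures 269.5 × 250.6 mm (270 × 250 given), the post is 98.4 mm from the axis (98 given) and the lock position matches the model within 1–2 mm. The origin is (0.5915, −0.0563), yaw −0.193. The post stands at a bearing of 143.9° and the rider at about 180.7°. I'll move over the scene and take a closer wrist look.

```bash
cat >> h.py <<'E'
O=np.array([.5918,-.0563])
def att(phi): # phi rad: bearing of post; jaw axis along tangent of push, sign sg
    t=np.array([-np.sin(phi),np.cos(phi),0]);x=np.array([0,0,-1.])
    z=-t;return np.column_stack([x,np.cross(z,x),z])
def wshot(name):
    from rig import camera,camera_params,sense
    s=sense();p,d=camera('wrist');cv2.imwrite(f'pics/{name}.png',p[:,:,::-1])
    c=camera_params('wrist');T=np.array(c['tool_from_camera']);R=np.array(s['tcp_rot']);
    pos=np.array(s['position'])+R@T[:3,3];Rc=R@T[:3,:3]
    np.savez(f'pics/{name}.npz',p=p,d=d,K=c['K'],pos=pos,R=Rc);print(name,s['time_s'],s['position'])
E
python3 - <<'E'
from rig import *
from h import *
s=sense();print(np.round(s['tcp_rot'],2)); print(camera_params('wrist'))
phi=np.radians(160);A=att(phi);print(A.round(2))
command_gripper(0.0,20)
q=inverse_kinematics([.50,.0,.25],A);print(q)
A2=A.copy();A2[:,1:]*=-1;print(inverse_kinematics([.50,.0,.25],A2))
print(sense()['time_s'],sense()['finger_gap'])
E
```

```text
[[-0.    0.97  0.25]
 [ 0.    0.25 -0.97]
 [-1.   -0.   -0.  ]]
{'K': array([[311.31172442,   0.        , 253.48292543],
       [  0.        , 311.31172442, 192.29577974],
       [  0.        ,   0.        ,   1.        ]]), 'tool_from_camera': array([[-7.44495544e-05, -2.76800193e-01,  9.60927494e-01,
        -1.19139082e-01],
       [-1.33694308e-03, -9.60926610e-01, -2.76800042e-01,
         6.93714810e-02],
       [ 9.99999104e-01, -1.30531300e-03, -2.98525544e-04,
        -2.53306863e-04],
       [ 0.00000000e+00,  0.00000000e+00,  0.00000000e+00,
         1.00000000e+00]])}
[[ 0.   -0.94  0.34]
 [ 0.    0.34  0.94]
 [-1.    0.   -0.  ]]
[ 0.74008426  0.34204129 -1.00515219  1.90733289  0.32883448  1.06925975
  0.82139323]
[ 0.46483264  0.25000401 -0.64322643  1.91946899  0.17424683  1.02735572
 -2.17394144]
0.8667 -8.499010277466997e-05
```

Run:
```python
from rig import *
from h import *
A=att(np.radians(162))
movep([.51,-.03,.22],A)
wshot('w0');print(np.round(sense()['wrist_force'],2))
```

```text
w0 3.3833 [ 0.51017705 -0.03116869  0.2198863 ]
[-0.98 -0.13  0.23]
```

View pics/w0.png

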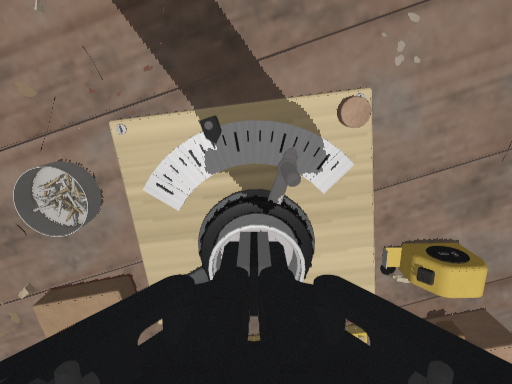

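The wrist view shows the rider at about (211,130), the post near (287,175) and the scale. I'll enlarge it for exact points.

Run:
```python
import cv2,numpy as np
a=cv2.imread('pics/w0.png')[100:215,185:325];a=np.clip(a*1.8,0,255).astype('uint8')
cv2.imwrite('pics/z3.png',cv2.resize(a,None,fx=5,fy=5,interpolation=cv2.INTER_CUBIC))
```

```text
(no output)
```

View pics/z3.png

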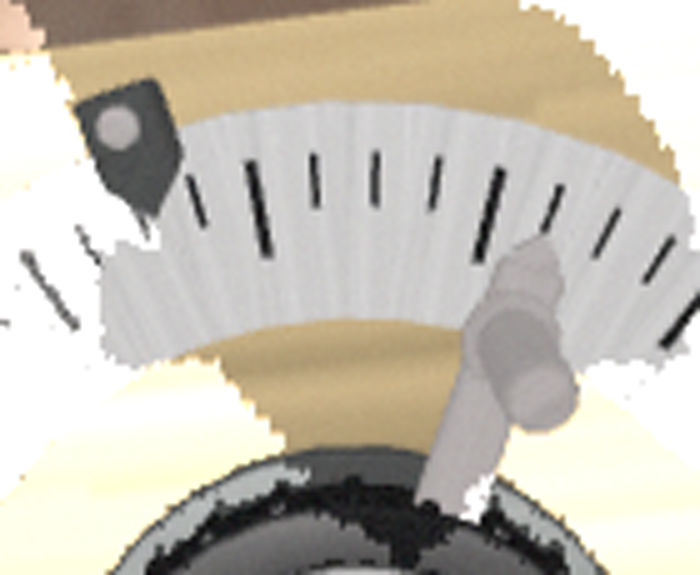

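Run:
```python
from h import *
D=np.load('pics/w0.npz');c=dict(K=D['K'],rotation=D['R'],position=D['pos'])
for n,p,z in(('rider',(152,218),.031),('tip',(545,233),.031),('post',(545,398),.086),('riderscrew',(118,128),.036)):
    w=ray(c,(p[0]+.5)/5-.5+185,(p[1]+.5)/5-.5+100,z);r=w[:2]-O;print(n,w,np.hypot(*r),np.degrees(np.arctan2(r[1],r[0]))%360)
```

```text
rider [ 0.46711848 -0.05738171  0.031     ] 0.12468621102297239 180.49707166344717
tip [0.49413153 0.01534196 0.031     ] 0.12112679451174768 143.73913520646
post [0.51136211 0.00328468 0.086     ] 0.1001028830042891 143.4706584875869
riderscrew [ 0.44863985 -0.05686815  0.036     ] 0.1431612815142613 180.22738466508721
```

Both views agree: the lever is at 143.7° and the rider at 180.5°, radii within 3 mm. Next I push to about 175°, stopping short, and look.

```bash
cat >> h.py <<'E'
def pose(phid,d,z):
    f=np.radians(phid);t=np.array([-np.sin(f),np.cos(f)])
    p=O+.098*np.array([np.cos(f),np.sin(f)])-t*d
    return [p[0],p[1],z],att(f)
E
python3 - <<'E'
from rig import *
from h import *
movep(*pose(143.7,.036,.16))
p,A=pose(143.7,.036,.09);print('hit',move_l(p,A,feed=.08,until_force=8))
f0=np.array(sense()['wrist_force'])
for ph in [143.7]+list(np.linspace(147,175,6)):
    p,A=pose(ph,.0215,.09)
    h=move_l(p,A,feed=.05,until_force=20)
    s=sense();print(round(ph,1),h,round(s['time_s'],2),np.round(s['wrist_force']-f0,1),np.round(s['position']-np.array(p),4))
    if h: break
wshot('w1')
p,d=camera('top');cv2.imwrite('pics/top1.png',p[120:255,225:365,::-1].repeat(4,0).repeat(4,1))
E
```

```text
hit False
143.7 False 5.43 [ 0.8  0.4 -1.2] [-0.0001 -0.0006  0.0002]
147.0 False 5.7 [1.6 1.1 1.4] [0.0003 0.     0.0002]
152.6 False 6.05 [0.1 0.7 1.1] [0.0002 0.     0.0001]
158.2 False 6.4 [1.  1.1 0.2] [ 0.     -0.0001 -0.    ]
163.8 False 6.75 [ 1.1  0.9 -0.1] [-0.0001 -0.0001 -0.0001]
169.4 False 7.1 [ 1.8  0.7 -0.3] [-0.0001 -0.0001 -0.0001]
175.0 False 7.45 [-0.1  0.3  0.5] [-0.0001 -0.0001 -0.0001]
w1 7.45 [ 0.49594623 -0.02644409  0.0899495 ]
```

View pics/w1.png

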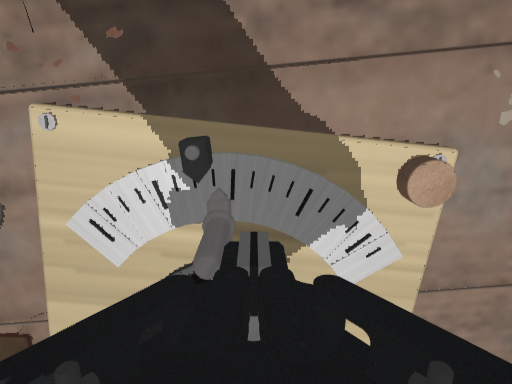

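View pics/top1.png

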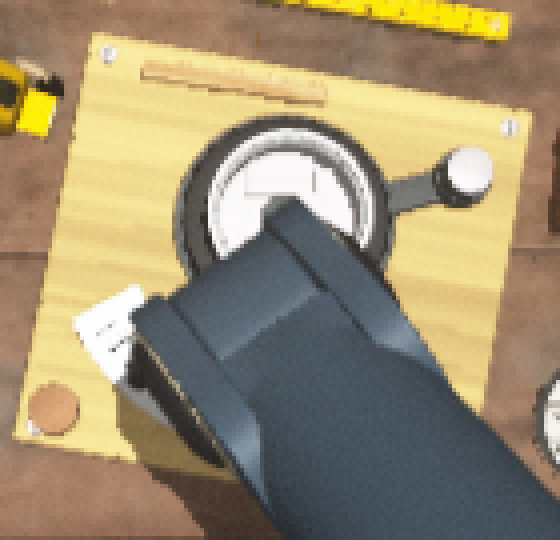

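The wrist camera sees both points while pushing: pointer tip about (220,189), rider point about (196,181). I'll measure the remaining angle.

```bash
cat >> h.py <<'E'
def ang(name,pts):
    D=np.load(f'pics/{name}.npz');c=dict(K=D['K'],rotation=D['R'],position=D['pos'])
    for n,u,v in pts:
        w=ray(c,u,v,.031);r=w[:2]-O;print(n,w.round(4),np.hypot(*r).round(4),(np.degrees(np.arctan2(r[1],r[0]))%360).round(2))
def zoom(name,x,y,k=6):
    a=cv2.imread(f'pics/{name}.png')[y:y+90,x:x+120];a=np.clip(a*1.8,0,255).astype('uint8')
    cv2.imwrite(f'pics/{name}z.png',cv2.resize(a,None,fx=k,fy=k,interpolation=cv2.INTER_CUBIC))
E
python3 -c "
from h import *
ang('w1',[('tip',220,189),('rider',196.5,182)]);zoom('w1',150,130)"
```

```text
tip [ 0.4723 -0.0444  0.031 ] 0.1201 174.34
rider [ 0.4668 -0.0577  0.031 ] 0.125 180.66
```

View pics/w1z.png

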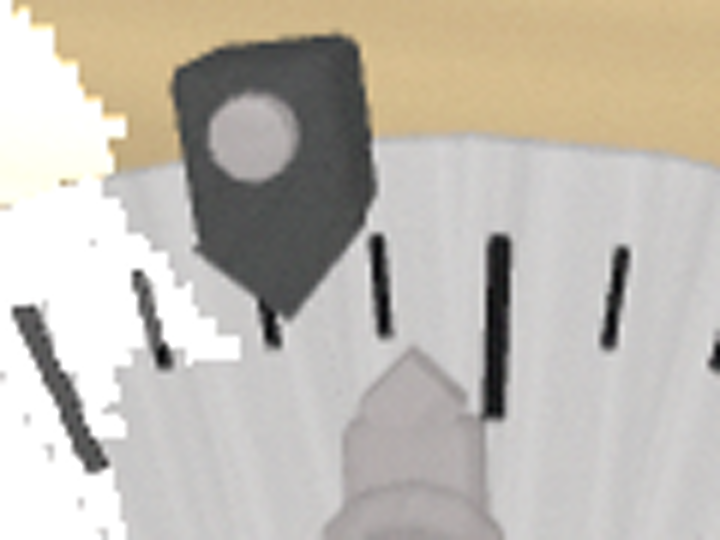

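Run:
```python
from rig import *
from h import *
ang('w1',[('tip',218.2,187.6),('rider',197.6,182.8)])
for ph in (178,180.5):
    p,A=pose(ph,.0215,.09);print(move_l(p,A,feed=.03,until_force=20))
sleep(.3);wshot('w2');zoom('w2',150,130)
```

```text
tip [ 0.4713 -0.0454  0.031 ] 0.121 174.83
rider [ 0.4673 -0.0572  0.031 ] 0.1245 180.39
False
False
w2 8.475 [ 0.49362571 -0.03561256  0.09001646]
```

View pics/w2z.png

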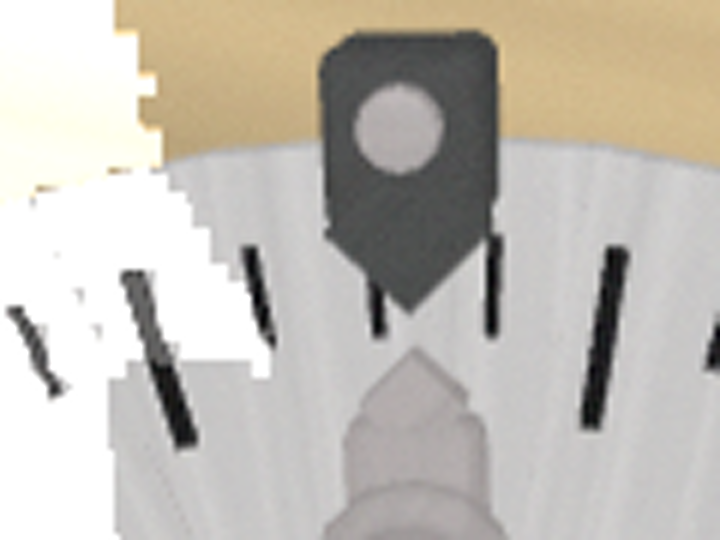

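The pointer tip at about (219,188) now faces the rider point at (218,182), tangential offset under 1 mm. I back off, check, then go to the lock pin.

Run:
```python
from rig import *
from h import *
ang('w2',[('tip',150+69,130+58),('rider',150+68.3,130+52.2)])
p,A=pose(180.5,.036,.09);move_l(p,A,feed=.05)
p[2]=.17;move_l(p,A,feed=.12);sleep(.2);wshot('w3')
L=[.617,-.160]
movep([L[0],L[1],.13],A)
wshot('w4');print(sense()['wrist_force'].round(1))
```

```text
tip [ 0.4713 -0.0563  0.031 ] 0.1205 180.01
rider [ 0.4677 -0.0566  0.031 ] 0.1241 180.16
w3 9.9833 [ 0.49301013 -0.02116619  0.16926893]
w4 10.8167 [ 0.61638351 -0.15775492  0.13016969]
[-0.4 -0.2  0.6]
```

View pics/w3.png

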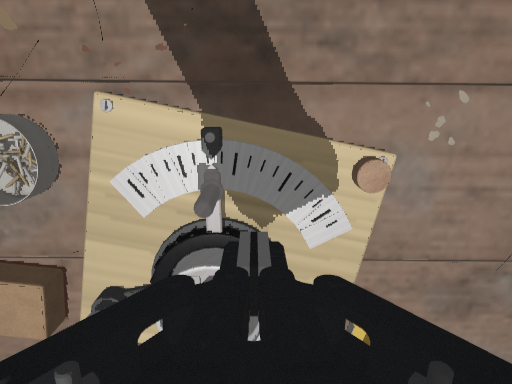

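View pics/w4.png

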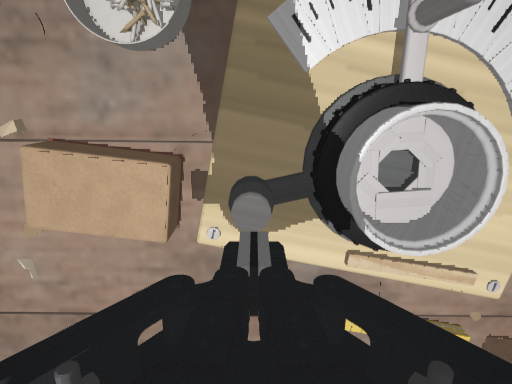

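Lever stayed on the rider after release (w3: tip and rider both at column 211). In w4 the lock head's near rim is centred around (251,209), in line with the fingers. I check its position and press.

Run:
```python
from rig import *
from h import *
D=np.load('pics/w4.npz');c=dict(K=D['K'],rotation=D['R'],position=D['pos'])
print(ray(c,251,209,.055))
A=att(np.radians(180.5))
f0=sense()['wrist_force']
move_l([.617,-.160,.095],A,feed=.08,until_force=8);print(sense()['position'],(sense()['wrist_force']-f0).round(1))
h=move_l([.617,-.160,.055],A,feed=.02,until_force=3)
s=sense();print('touch',h,s['position'],(s['wrist_force']-f0).round(1))
```

```text
[ 0.61261995 -0.15937561  0.055     ]
[ 0.61694461 -0.15985056  0.0946592 ] [ 0.6  0.  -0.4]
touch True [ 0.61688562 -0.15999589  0.07813531] [ 1.3 -0.3  0.2]
```

Run:
```python
from rig import *
from h import *
h=move_l([.617,-.160,.060],feed=.015,until_force=14)
s=sense();print('press',h,s['position'],s['wrist_force'].round(1),s['time_s'])
```

```text
press True [ 0.61702143 -0.15999879  0.06990108] [-1.7 -0.3  5.6] 13.1583
```

The stop came at TCP z 0.0699, i.e. tips at 0.0449, which matches the head's home height of 0.045. I retreat and verify.

Run:
```python
from rig import *
from h import *
move_l([.617,-.160,.17],feed=.1)
A=att(np.radians(180.5))
movep([.55,-.11,.25],A);sleep(.2)
wshot('w5')
D=np.load('pics/w5.npz');d=D['d'];v,u=np.mgrid[:384,:512]
P=(np.linalg.inv(D['K'])@np.stack([u*d,v*d,d]).reshape(3,-1)).T@D['R'].T+D['pos']
r=np.hypot(P[:,0]-.617,P[:,1]+.160);k=(r<.010)&(d.ravel()>.1)&(P[:,2]<.07);print('head z',k.sum(),np.median(P[k,2]) if k.any() else None)
movep([.42,-.25,.30],A)
for n in('top','scene'):
    c=camera_params(n);p,d=camera(n);cv2.imwrite(f'pics/{n}9.png',p[:,:,::-1])
    d0=np.load(f'pics/{n}0.npy')
    for nm,dd in(('before',d0),('after',d)):
        P=(np.linalg.inv(c['K'])@np.stack([u*dd,v*dd,dd]).reshape(3,-1)).T@c['rotation'].T+c['position']
        r=np.hypot(P[:,0]-.617,P[:,1]+.160);k=(r<.009)&(P[:,2]>.02);print(n,nm,k.sum(),np.median(P[k,2]) if k.any() else None)
print(sense()['time_s'])
```

```text
w5 15.0417 [ 0.55000396 -0.11103104  0.24865217]
head z 232 0.046063877222268346
top before 46 0.05431599035025858
top after 50 0.04390632804125971
scene before 36 0.04706124196197764
scene after 19 0.04474063756655133
16.0
```

View pics/w5.png

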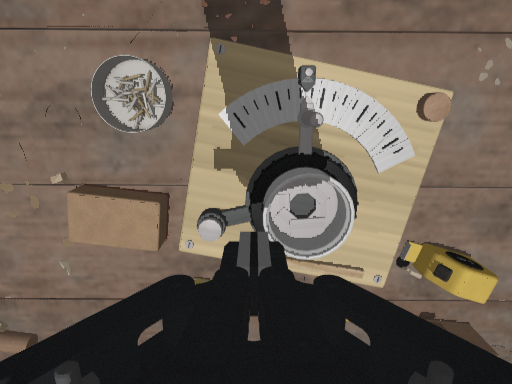

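View pics/top9.png

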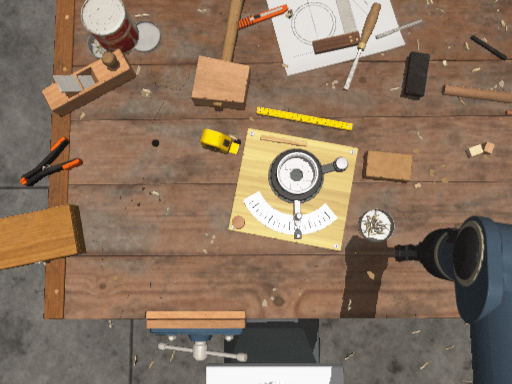

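The top-camera depth shows the head dropped 10.4 mm, from 54.3 to 43.9. The lever points straight at the rider at (298,235), the loose things look unmoved and the arm is clear. Handing in.

```bash
python3 -c "
from rig import *
finish_job()"
```

```text
the job is handed in; nothing more can be done
```

The damper is set and locked, and I handed the job in at about 16 s of the 48 s allowed. No verdict is reported.

- **Lever:** I pushed the post round with closed fingertips, in short slow arcs. It moved from a bearing of about 143.7° to the rider's bearing. The last measurement read 180.0° for the pointer and 180.2° for the rider, under 1 mm apart along the scale. The pointer tip showed about 3.6 mm short of the rider's point radially. 2 mm of that is by design and the rest is within calibration error. The lever stayed there when I withdrew and still pointed at the rider in the last pictures.
- **Lock pin:** I pressed it with the fingertips until a 14 N stop, with the tips at about 44.9 mm (45 mm is home). Head height by top-camera depth fell from 54.3 to 43.9 mm, and the wrist camera read 46.1 mm. The scene camera disagreed on the change, reading 47.1 mm before and 44.7 mm after. I put that down to its few, oblique pixels on the head, which made its "before" value unreliable.
- **Rider and loose things:** the rider's measured bearing stayed within about 0.5° through the push. The loose things look unmoved by eye in the last top view; I did not measure them again. The arm ended clear of everything.

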